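# Press a freshly glued pad under the ratchet arm of a gluing stand

### The job

The rubber pad on the sealer jaw has just been glued and must set under the weighted arm of the gluing stand. Ratchet the arm up by its hand grip, leaving the release lever alone, until the pawl holds its foot well clear of the height of jaw and pad; slide the jaw, pad end first, between the guides gently but fully home against the end stop. Then squeeze the release lever to the hand grip, let the arm down gently onto the pad without dropping or forcing it, and let go, so that the arm's weight rests on the pad instead of hanging on the pawl; do not disturb the other things on the table.

Things in the scene. Friction and masses are not known exactly. Their poses are not given: they have to be found in the camera images.
- glue_stand: Heavy fixed grey gluing stand. Base plate 170 mm (x) by 224 mm (y), its top 12 mm above the table; origin on the table under the plate's middle, z up, its -x side roughly towards the robot. 'Stand x, y, z' below are mm in this frame. The sliding arm reaches from the toothed rail (at y +85) towards -y, over the guide channel
- toothed_rail: Upright steel column 20 x 30 mm at stand x 0, y +85, 228 mm high, fixed to the stand (its origin is the stand's origin), with saw teeth 8 mm apart on its -x face, flat on top and sloped below
- channel_mouth (a point): Middle of the guide channel's mouth at base plate level (stand x -79, y -55, z 12); axes as the stand's. The channel runs from here along stand x: two steel strips 44 mm apart and 12 mm high from x -58 to 36, flared to about 52 mm from x -79 to -58, open towards -x. The jaw enters here, moving to +x
- end_stop: Steel block across the far end of the channel, 14 mm thick, 52 mm wide, its top 36 mm above the table; fixed to the stand (its origin is the stand's origin). The jaw must meet its -x face, at stand x 40. More than 25 N against it is ramming
- stop_face (a point): Middle of the end stop's face at base plate level (stand x 40, y -55, z 12 mm); axes as the stand's
- press_arm (a joint): Height of the sliding arm in m: 0 bottom, 0.084 top, growing upwards. Arm with weight, lever and foot: about 0.73 kg (0.63 to 0.8). Lifting it past the sprung pawl takes 6 to 16 N. Let go, it sinks back to the next tooth below: teeth at about 0.001, 0.009, 0.017 and so on every 0.008 up to 0.081. Raise it to 0.057 or more to clear the thickest pad
- grip_bar (a point): Where the black hand grip on top of the arm can be taken clear of the lever: bar 14 mm wide (x), 16 mm high, 98 mm long (stand y -84 to 14), above the arm beam with 25 mm free below it. This point: its mid height, stand x 0, y -12, z 111 plus the arm's height
- thumb_plate (a point): Middle of the lever's thumb plate, 6 mm thick (x), 32 mm long (y), 20 mm high, upright beside the hand grip on its -x side: at rest at stand x -32, y -60, z 111 plus the arm's height. Plate and grip are pinched together along stand x: 42 mm over both at rest, 28 squeezed; the plate moves 13 mm, the grip not at all. Hold the grip before the plate has moved 9 mm: then the arm is free
- release_lever (a joint): Angle of the release lever and pawl (one piece) in rad: 0 at rest, pawl in the teeth; up to about 0.09 as the pawl rides over a tooth; beyond 0.095 the pawl is out and the arm is free to fall; about 0.14 fully squeezed. A spring returns it; 1 to 2 N at the thumb plate move it. When the arm rests on a pad, the pawl may stop part-way, against a tooth
- press_foot: Round rubber-soled foot, 34 mm across, under the arm at stand x 0, y -55; origin in the middle of its underside, 16 mm above the table plus the arm's height: it meets the pad of a jaw in the channel at an arm height of 0.031 to 0.051, by the pad's thickness. Sprung in the arm, 6 N per mm, up to 10 mm. More than 15 N spoils the glue joint
- jaw: Sealer jaw: aluminium tube 190 mm long (x), 40 wide (y), 30 high, loose, about 0.3 kg (0.2 to 0.38). A black rubber pad 60 x 36 mm lies on top near its +x end (x 25 to 85 mm); its thickness differs from jaw to jaw, 5 to 25 mm, and is not measured. Origin in the middle of its underside, x towards the pad end. Home, the pad is under the foot; the plain end sticks out 65 mm beyond the base plate
- jaw_end (a point): Middle of the lower edge of the jaw's pad end (jaw x +95 mm, z 0); axes as the jaw's. Home means that this meets stop_face
- glue_bottle: Bystander: brown glue bottle with blue cap, 47 mm across, 88 mm high; origin under its middle
- element_spool: Bystander: spool of heating wire, 52 mm across, 32 mm high; origin under its middle
- tape_black: Bystander: roll of black tape, 55 mm across, 19 mm high; origin under its middle
Not all that is in view belongs to the job. There is more than one size of the jaw; the job needs the larger.

How it is judged:
On the way, in this order (a step that is already met when the one before it is completed fails the run):
1. the arm has been ratcheted up at least to the first height that lets a jaw under its foot (arm height over 0.030) and hangs there on the pawl, let go (value of joint press_arm above 0.03 m and contact force between the fingers and press_arm below 0.3 N and value of joint release_lever below 0.06 rad), for 0.2 s.
2. the jaw lies home against the end stop (within 2 mm), the foot still off it (x of jaw_end in the frame of stop_face above -0.002 m and y of jaw_end in the frame of stop_face between -0.006 and 0.006 m and z of jaw_end in the frame of stop_face between -0.004 and 0.004 m and angle between the x axis of jaw and the x axis of glue_stand, either way round below 0.06 rad and contact force between press_foot and jaw below 1 N), for 0.2 s.
At the end, for the whole second after the job is handed in: The jaw lies in the channel, pad end within 2.5 mm of the end stop and within 4 mm of the channel's centre line, flat on the base plate (3 mm); the arm, let go and still, rests with its weight on the pad (the foot presses on it with more than 3 N) (x of jaw_end in the frame of stop_face above -0.0025 m and y of jaw_end in the frame of stop_face between -0.004 and 0.004 m and z of jaw_end in the frame of stop_face below 0.003 m and contact force between press_foot and jaw above 3 N and velocity of joint press_arm between -0.005 and 0.005 m/s); the robot touches nothing.
It fails at once if the release lever was held open while the arm was being raised (value of joint release_lever above 0.115 rad and velocity of joint press_arm above 0.01 m/s and horizontal distance between jaw_end and stop_face above 0.03 m).
It fails at once if the foot was dropped or forced onto the jaw (over 15 N) (contact force between press_foot and jaw above 15 N).
It fails at once if the jaw was rammed against the end stop (over 25 N) (contact force between jaw and end_stop above 25 N).
It fails at once if a bystander was moved by more than 20 mm (distance of any of glue_bottle, element_spool, tape_black from where it was at the start of the episode above 0.02 m).
It also fails if it takes over 69 s, if anything falls off the work surface, if the arm or the gripper's body presses on something with over 40 N, if the wrist force passes 120 N, or if a joint passes its speed limit or range.

### The arm

A 7-joint arm with a two-finger parallel gripper is mounted at the origin on a cart in front of the work surface, level with it; the furniture and walls round the work are solid. World frame = base frame: x ahead of the robot, y to its left, z up, the work surface at z = 0. Lengths are in m, angles in rad, forces in N, time in s.
With the tool pointing down it reaches from about 0.35 to 0.9 m from the base axis. Payload 8.1 kg.
Tool frame: the origin (TCP) lies at the centre of the arm's flange, where the gripper is bolted on; the fingertips stand 178 mm ahead of it and the grasp point (between the pads) lies 159 mm ahead of it; z points along the fingers, y is the line along which they close (so a half turn about z gives the same grasp; the last joint's range is limited). The gripper opens to 92 mm and grips with 3 to 60 N. Pads are 19 mm wide; open, the fingers measure 130 mm over their backs; the gripper's body (75 mm by 190 mm) begins 47 mm behind the grasp point.
Start: joints at [-1.336, 0.434, 0.025, 1.573, -0.012, 1.134, -0.075], TCP at [0.207, 0.59, 0.405] pointing down, gripper open.
Joint ranges: [-2.62, 2.62], [-0.44, 2.09], [-1.27, 1.32], [0.08, 2.57], [-1.32, 4.46], [0.12, 2], [-2.74, 2.74]. Speed limits (rad/s): [2.22, 2.22, 3.01, 3.01, 3.14, 3.14, 3.14].

### API

Orientations are given as a rotation vector (axis times angle).
In Python, from cell import arm gives the robot as it stands. The module is installed in compiled form; this text tells all that it offers.
- The arm moves only by the shell command python3 -m inch 'ROWS' [FORCE]. ROWS is text: rows parted by semicolons, each of 5 numbers parted by spaces: the shift along the tool's x, y, z in m, then the turn about the tool's z in rad, then the finger opening in m, from 0 to 0.0918. In form: x y z roll fingers; .... A call has 1 to 5 rows; each row is the pose to reach, as a shift and turn from the pose commanded when the call began, along the tool's axes at that moment; what a row does not reach only later rows make up. A row lasts 1/10 s, in which the tool goes at most 50 mm and 8.59 degrees, less where a joint would pass 70% of its speed; a pose out of reach is approached as far as the arm can. A call with a gripper value outside its range is refused whole. The fingers move at their own pace and stop on an object; FORCE is the grip in N (left out, the last holds). Time passes only in rows, so rows that repeat a pose let the fingers close. It gives the time, the measured TCP pose, the force, the opening and the grip force at its end, in the units of the state.
- arm.observe(): the state, without advancing time (a new reading comes with each control period).
- arm.get_image(name): name is "scene" or "side" or "wrist"; returns the picture (480x640x3 uint8, red, green, blue); there is no depth.
- arm.get_calibration(name): a dict with "intrinsics" (3x3 intrinsics, pixels), "distortion" ([k1, k2, p1, p2, k3] as OpenCV has them; the pictures are not rectified), "pose" (4x4, takes a point from camera to world coordinates). Camera axes: x right, y up, looking along -z (the intrinsics and any distortion apply to the point x, -y, -z); pixel columns grow to the right and rows downward; lengths in m; the calibration is good to about 2 mm. A picture is of the moment at which its call begins: read the wrist's pose just before it. get_calibration takes no time and is no camera call; for the wrist camera it gives the pose at the moment of the call.
- arm.sign_off(): hands the job in; it is judged then, once.
Trained networks look in the newest picture that a camera, given by its name, has taken for a name from the list of things; names that differ only in an ending like _2 or _b are one class to them, and where a whole thing is asked for, a point or a joint stands for the part that bears it (a point fixed in the world has none). Each returns a list of dicts, best first, with "conf" (0 to 1); they miss things now and then, are a little off and sometimes report something else, mostly with a low value. They report only what shows in the picture. A call takes as long as a camera call. They do not tell look-alikes from the thing itself.
- arm.look_for(camera, query): "point" ([row, column] in pixels, amid what is visible of it).
- arm.silhouettes(camera, query): "region" (480x640 bool, what is visible of it) and "point" ([row, column] in pixels, amid what is visible of it).
- arm.place_of(camera, query): "point" ([row, column] in pixels: a listed point, or the origin of a listed thing).
The state is a dict: "clock": time; "joints": joint angles; "dq": joint speeds; "joint_efforts": joint torques, N m; "position": TCP position; "ee_rot": TCP orientation; "force": force on the tool from outside, world axes, zero at the start; "ft_torque": the same for the moment, N m; "width": opening from 0.0 (shut) to 1.0 (fully open); "gripper_force": force on a finger pad.
Only numpy, scipy, OpenCV 4.12 (cv2) and the standard library are available. Lean on these libraries where they do the work, as an engineer would, in place of code of your own. Each camera call takes 0.05 s, during which the arm holds its last target. There are 200 camera calls.

## Working session

There is one attempt and no reset: what is moved stays moved. The work goes in short steps, Python scripts to look and compute and a shell command to move; the robot and the scene stay as the last step left them, time stands still between calls to the robot, and variables do not carry over. Pictures are saved under pics/ and viewed, at most 12 in all, crops included, and the job is handed in when it is done.

```bash
mkdir -p pics
cat > h.py <<'E'
import numpy as np, cv2
from cell import arm
from scipy.spatial.transform import Rotation as R
def ray(cam,pt,cal=None):
    c=cal or arm.get_calibration(cam); K=np.array(c["intrinsics"]);d=np.array(c["distortion"]);P=np.array(c["pose"])
    u=cv2.undistortPoints(np.array([[[pt[1],pt[0]]]],float),K,d)[0,0]
    return P[:3,3],P[:3,:3]@np.array([u[0],-u[1],-1])
def onz(cam,pt,z,cal=None):
    o,v=ray(cam,pt,cal); return o+v*(z-o[2])/v[2]
def proj(cam,X,cal=None):
    c=cal or arm.get_calibration(cam); P=np.array(c["pose"]); q=P[:3,:3].T@(np.array(X)-P[:3,3])
    p=cv2.projectPoints(np.array([[q[0],-q[1],-q[2]]]),np.zeros(3),np.zeros(3),np.array(c["intrinsics"]),np.array(c["distortion"]))[0][0,0]
    return p[::-1]
def tri(pts):
    A=np.zeros((3,3));b=np.zeros(3)
    for cam,p in pts:
        o,v=ray(cam,p);v=v/np.linalg.norm(v);M=np.eye(3)-np.outer(v,v);A+=M;b+=M@o
    return np.linalg.solve(A,b)
def snap(cam,name):
    im=arm.get_image(cam);cv2.imwrite(f"pics/{name}.png",im[:,:,::-1]);return im
E
python3 - <<'E'
from h import *
s=arm.observe();print(s["clock"],s["position"],s["ee_rot"],s["width"])
a=snap("scene","s0");b=snap("side","d0")
for q in ["jaw","jaw_end","channel_mouth","stop_face","grip_bar","thumb_plate","press_foot","glue_stand"]:
    for cam in ["scene","side"]:
        print(q,cam,[(np.round(r["point"],1).tolist(),round(r["conf"],2)) for r in arm.place_of(cam,q)[:3]])
E
```

```text
0.0 [0.20707945 0.58944057 0.40391069] [-5.28154631e-01 -3.09677829e+00  2.59798611e-03] 1.0011029390378137
jaw scene [([357.3, 373.6], 0.94), ([316.2, 308.0], 0.58)]
jaw side [([290.0, 277.0], 0.85), ([336.1, 291.2], 0.78)]
jaw_end scene [([304.3, 335.1], 0.88), ([327.4, 402.6], 0.64)]
jaw_end side [([327.0, 332.6], 0.84), ([291.3, 305.3], 0.71), ([332.2, 294.3], 0.38)]
channel_mouth scene [([258.3, 274.4], 0.78)]
channel_mouth side [([241.7, 301.2], 0.56), ([325.9, 336.2], 0.37)]
stop_face scene [([242.9, 319.8], 0.5)]
stop_face side [([240.0, 345.7], 0.52)]
grip_bar scene [([198.2, 298.5], 0.84)]
grip_bar side [([202.2, 329.1], 0.81)]
thumb_plate scene [([214.7, 295.8], 0.72)]
thumb_plate side [([210.8, 314.6], 0.47)]
press_foot scene [([244.0, 306.6], 0.44)]
press_foot side []
glue_stand scene [([242.5, 297.0], 0.69)]
glue_stand side [([237.0, 328.4], 0.77)]
```

View pics/s0.png

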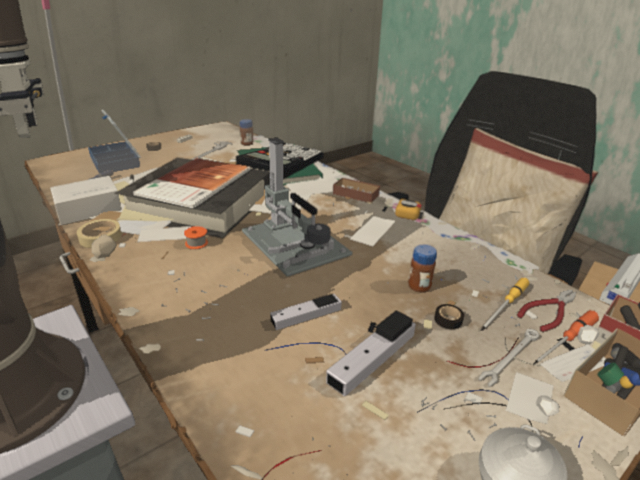

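View pics/d0.png

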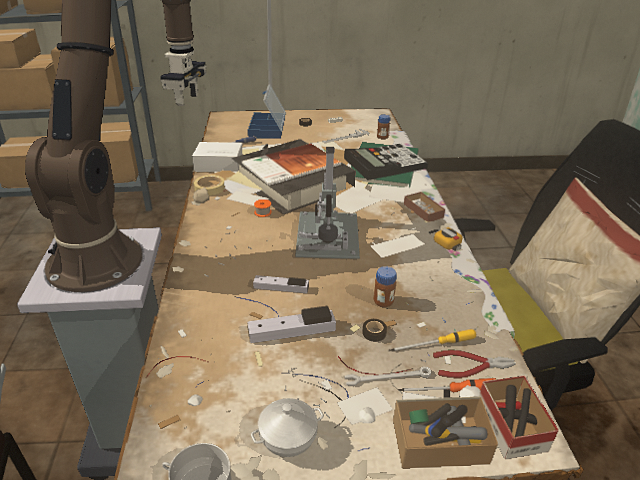

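The scene shows the stand at about (245,295). The larger jaw is at about (357,373) with its pad end at (325,403), and the small look-alike is at (312,308). In the side view the large jaw is at about (327,292) and the stand at (235,328).

Run:
```python
from h import *
print("jaw",onz("scene",[357.3,373.6],0),onz("side",[336.1,291.2],0))
print("end",onz("scene",[327.4,402.6],0),onz("side",[327,332.6],0))
for n,a,b,z in [("mouth",[258.3,274.4],[241.7,301.2],.012),("stop",[242.9,319.8],[240,345.7],.012),("stand",[242.5,297],[237,328.4],0),("grip",[198.2,298.5],[202.2,329.1],.112),("thumb",[214.7,295.8],[210.8,314.6],.112)]:
    print(n,onz("scene",a,z),onz("side",b,z),tri([("scene",a),("side",b)]))
for q in ["toothed_rail","end_stop","press_foot","jaw","jaw_end"]:
  for cam in ["scene","side"]: 
    print(q,cam,[(np.round(r["point"],1).tolist(),round(r["conf"],2)) for r in arm.look_for(cam,q)[:3]])
for q in ["glue_bottle","element_spool","tape_black"]:
    print(q,[(onz("side",r["point"],0).round(3),round(r["conf"],2)) for r in arm.place_of("side",q)[:2]])
from scipy.spatial.transform import Rotation as R
print(R.from_rotvec(arm.observe()["ee_rot"]).as_matrix().round(3))
print(np.array(arm.get_calibration("wrist")["pose"]).round(3))
for cam in ["scene","side"]:
  m=[r for r in arm.silhouettes(cam,"jaw")]
  for r in m[:2]:
    c=cv2.minAreaRect(np.argwhere(r["region"])[:,::-1].astype(np.float32)); print(cam,r["conf"],c)
im=cv2.imread("pics/s0.png")[130:290,220:380];cv2.imwrite("pics/c0.png",cv2.resize(im,(600,600),interpolation=2))
```

```text
jaw [ 0.50750053 -0.29529073  0.        ] [ 0.50167169 -0.31218218  0.        ]
end [ 0.60271262 -0.27589267  0.        ] [ 5.95600288e-01 -2.91208528e-01  1.11022302e-16]
mouth [0.54271459 0.03927083 0.012     ] [0.54868332 0.03422423 0.012     ] [0.54980801 0.04929204 0.00291953]
stop [0.66296966 0.02928706 0.012     ] [0.67103741 0.03287246 0.012     ] [0.6723525  0.04067889 0.00487424]
stand [0.63479983 0.07855663 0.        ] [0.62769824 0.06906134 0.        ] [0.62763818 0.06803241 0.00423868]
grip [0.64069221 0.08106792 0.112     ] [0.62696968 0.07026087 0.112     ] [0.62550174 0.06016091 0.12114628]
thumb [0.5868661 0.0207112 0.112    ] [0.58387411 0.02849448 0.112     ] [0.58261769 0.0159959  0.11731849]
toothed_rail scene [([165.0, 276.3], 0.56)]
toothed_rail side [([171.0, 330.1], 0.68)]
end_stop scene []
end_stop side [([238.6, 345.8], 0.51), ([212.1, 328.4], 0.51), ([227.2, 327.5], 0.46)]
press_foot scene []
press_foot side []
jaw scene [([353.8, 374.4], 0.95), ([310.7, 303.9], 0.63)]
jaw side [([325.3, 292.5], 0.8), ([283.8, 276.7], 0.67)]
jaw_end scene [([312.1, 303.8],
[... 267 characters left out ...]
ape_black [(array([ 0.683, -0.309,  0.   ]), 0.61)]
[[-0.943  0.331  0.   ]
 [ 0.331  0.943  0.   ]
 [-0.     0.    -1.   ]]
[[ 0.332 -0.913 -0.239  0.143]
 [ 0.943  0.321  0.084  0.613]
 [-0.    -0.253  0.967  0.385]
 [ 0.     0.     0.     1.   ]]
scene 0.91 ((305.4000244140625, 310.70001220703125), (19.289894104003906, 73.68106842041016), 71.56505584716797)
scene 0.58 ((370.3851318359375, 351.99810791015625), (33.795494079589844, 106.05912780761719), 48.433631896972656)
side 0.83 ((290.98162841796875, 323.25640869140625), (27.537288665771484, 88.09798431396484), 82.11685943603516)
side 0.78 ((280.0942687988281, 282.963134765625), (56.313228607177734, 16.20589828491211), 5.194429397583008)
```

View pics/c0.png

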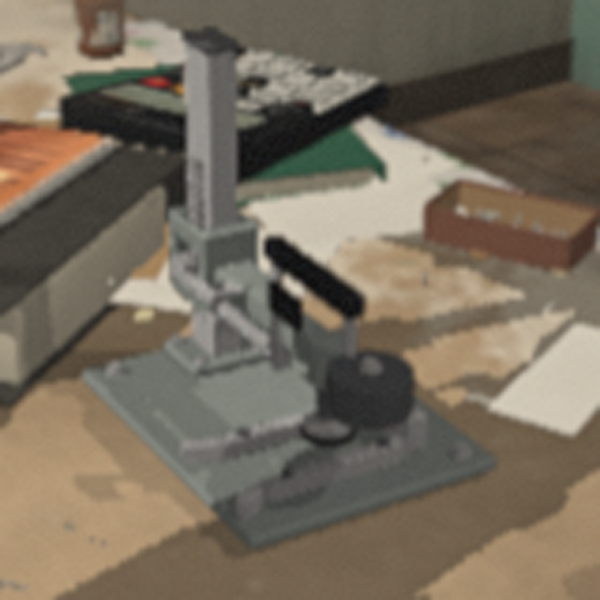

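```bash
cat >> h.py <<'E'
def d(x,y,z,txdeg=None):
    """tool-axis shift (and roll) to world TCP x,y,z; txdeg: wanted world heading of tool x"""
    s=arm.observe();M=R.from_rotvec(s["ee_rot"]).as_matrix()
    v=M.T@(np.array([x,y,z])-s["position"]);h=np.degrees(np.arctan2(M[1,0],M[0,0]))
    print("t%.1f"%s["clock"],"pos",np.round(s["position"],4),"hd %.1f"%h,"shift",v.round(4),"n",round(np.linalg.norm(v),3),"roll",None if txdeg is None else round(-np.radians((txdeg-h+180)%360-180),3),"tilt",M[:2,2].round(4),"F",np.round(s["force"],1))
E
python3 -m inch '-0.041 -0.029 -0.02 0 0.0918;-0.08 -0.055 -0.04 0 0.0918;-0.12 -0.083 -0.06 0 0.0918;-0.16 -0.11 -0.08 0 0.0918;-0.2 -0.14 -0.1 0 0.0918'
python3 -m inch '-0.041 -0.029 0 0.15 0.0918;-0.08 -0.055 0 0.3 0.0918;-0.12 -0.083 0 0.45 0.0918;-0.16 -0.11 0 0.6 0.0918;-0.2 -0.14 -0.02 0.75 0.0918'
python3 -c "
from h import *
d(0.61,0.03,0.52,90)"
```

```text
clock: 2.15
position: [0.3431, 0.4002, 0.5005]
ee_rot: [0.528, 3.097, 0.001]
force: [0.3, 1.1, -0.6]
width: 1.003
gripper_force: 0.0
clock: 2.65
position: [0.4829, 0.2045, 0.5167]
ee_rot: [-1.634, -2.682, 0.004]
force: [0.7, 0.8, 0.1]
width: 1.001
gripper_force: 0.0
t2.6 pos [0.4829 0.2045 0.5167] hd 117.3 shift [-0.2133  0.0329 -0.0033] n 0.216 roll 0.477 tilt [-0.0027 -0.0016] F [0.7 0.8 0.1]
```

```bash
python3 -m inch '-0.045 0.007 0 0.12 0.0918;-0.09 0.014 0 0.24 0.0918;-0.13 0.02 0 0.36 0.0918;-0.17 0.026 0 0.477 0.0918;-0.213 0.033 -0.003 0.477 0.0918'
python3 -m inch '0 0 0 0 0.0918;0 0 0 0 0.0918'
python3 - <<'E'
from h import *
d(.61,.03,.52,90)
cal=arm.get_calibration("wrist"); snap("wrist","w1")
for q,z in [("channel_mouth",.012),("stop_face",.012),("glue_stand",0),("grip_bar",.112),("thumb_plate",.112),("toothed_rail",0)]:
    print(q,[(np.round(r["point"]),round(r["conf"],2),onz("wrist",r["point"],z,cal).round(4)) for r in arm.place_of("wrist",q)[:2]])
E
```

```text
clock: 3.15
position: [0.6112, 0.0324, 0.521]
ee_rot: [-2.218, -2.224, -0.0]
force: [1.5, 0.7, -0.1]
width: 0.999
gripper_force: 0.0
clock: 3.35
position: [0.611, 0.0321, 0.5208]
ee_rot: [2.217, 2.225, -0.001]
force: [-0.1, 0.7, -0.8]
width: 0.998
gripper_force: 0.0
t3.4 pos [0.611  0.0321 0.5208] hd 90.2 shift [-0.0021 -0.001   0.0009] n 0.002 roll 0.004 tilt [-0.0003 -0.0005] F [-0.1  0.7 -0.8]
channel_mouth [(array([200., 264.]), 0.74, array([0.5387, 0.031 , 0.012 ]))]
stop_face [(array([212., 356.]), 0.81, array([0.6607, 0.0151, 0.012 ]))]
glue_stand [(array([166., 328.]), 0.61, array([0.624, 0.075, 0.   ])), (array([357., 397.]), 0.55, array([ 0.7314, -0.2126,  0.    ]))]
grip_bar [(array([183., 330.]), 0.6, array([0.6235, 0.0629, 0.112 ]))]
thumb_plate [(array([221., 295.]), 0.85, array([0.5858, 0.0224, 0.112 ]))]
toothed_rail []
```

View pics/w1.png

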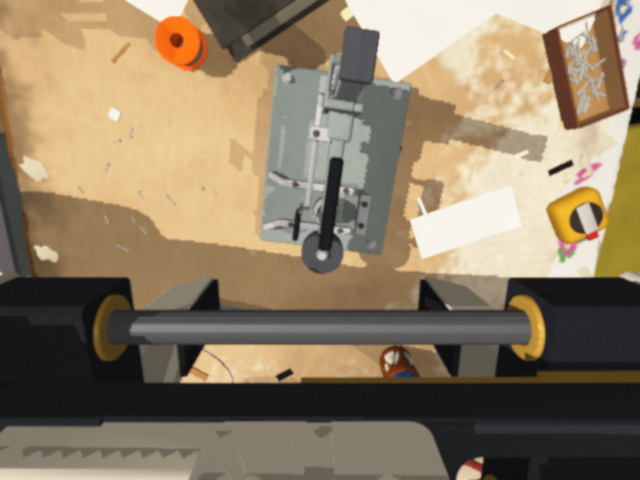

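The wrist view shows the stand plate with corners near (col,row) (277,66), (411,84), (379,255) and (262,240). The grip bar runs from (338,160) to (327,258), the thumb plate is at (296,222), and the weight at (321,252). I'll fit the stand pose to these.

Run:
```python
from h import *
from scipy.optimize import least_squares
cal=arm.get_calibration("wrist")
obs=[((-85,112,12),(277,66)),((85,112,12),(411,84)),((85,-112,12),(379,255)),((-85,-112,12),(262,240)),((0,14,120),(338,160)),((-32,-60,112),(296,222)),((-79,-55,12),(264,200)),((40,-55,12),(356,212))]
W=np.array([onz("wrist",(p[1],p[0]),s[2]/1000,cal)[:2] for s,p in obs]);S=np.array([s[:2] for s,_ in obs])/1000
f=lambda q:(S@np.array([[np.cos(q[2]),np.sin(q[2])],[-np.sin(q[2]),np.cos(q[2])]])+q[:2]-W)
r=least_squares(lambda q:f(q).ravel(),[.62,.07,0],loss="soft_l1",f_scale=.004)
print(r.x,np.degrees(r.x[2]));print((f(r.x)*1000).round(1))
q=r.x;c,s=np.cos(q[2]),np.sin(q[2])
for n,x,y in [("bar-25",0,-.025),("bar-60",-.01,-.06),("mouth",-.079,-.055),("stop",.04,-.055)]: print(n,q[0]+c*x-s*y,q[1]+s*x+c*y)
```

```text
[ 0.62687953  0.07719237 -0.12615401] -7.228092334671223
[[-2.   2. ]
 [ 1.6 -0.1]
 [ 2.3 -1.9]
 [-5.  -0.7]
 [-1.2  2. ]
 [ 1.2 -1.6]
 [ 3.7  0. ]
 [-1.4  0.3]]
bar-25 0.6237340427753735 0.05239104172869162
bar-60 0.6094098235074313 0.01892737871395403
mouth 0.5415872557683232 0.03256920063311432
stop 0.6596415783232161 0.017596661566366356
```

```bash
python3 -c "
from h import *
d(.6237,.052,.36,82.8)"
```

```text
t3.7 pos [0.6103 0.0342 0.5213] hd 90.4 shift [0.0177 0.0135 0.1613] n 0.163 roll 0.133 tilt [0.0002 0.0006] F [0.1 0.2 0.4]
```

```bash
python3 -m inch '0.007 0.005 0.045 0.13 0.06;0.014 0.01 0.09 0.13 0.06;0.0177 0.0135 0.135 0.13 0.06;0.0177 0.0135 0.161 0.13 0.06;0.0177 0.0135 0.161 0.13 0.06'
python3 - <<'E'
from h import *
d(.6237,.052,.272,82.8)
cal=arm.get_calibration("wrist"); snap("wrist","w2")
for q,z in [("grip_bar",.112),("thumb_plate",.112)]:
    print(q,[(np.round(r["point"]),round(r["conf"],2),onz("wrist",r["point"],z,cal).round(4)) for r in arm.place_of("wrist",q)[:2]])
E
```

```text
clock: 4.2
position: [0.6226, 0.052, 0.3564]
ee_rot: [-2.351, -2.078, 0.009]
force: [-0.3, -0.9, 0.3]
width: 0.659
gripper_force: 0.0
t4.2 pos [0.6226 0.052  0.3564] hd 83.0 shift [0.0003 0.0017 0.0844] n 0.084 roll 0.003 tilt [-0.0069 -0.001 ] F [-0.3 -0.9  0.3]
grip_bar [(array([241., 324.]), 0.91, array([0.626 , 0.0615, 0.112 ])), (array([260., 324.]), 0.4, array([0.6244, 0.049 , 0.112 ]))]
thumb_plate [(array([312., 274.]), 0.96, array([0.5868, 0.0174, 0.112 ])), (array([260., 323.]), 0.55, array([0.6238, 0.049 , 0.112 ]))]
```

View pics/w2.png

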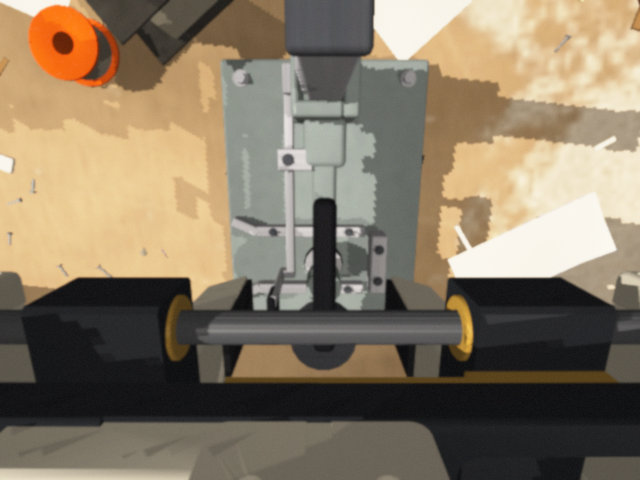

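The bar lies vertically at column 324, centred between the fingers. The thumb plate, at (312,274), is ahead of them in -y. I'm descending.

```bash
python3 -m inch '0.003 0.001 0.04 0 0.05;0.003 0.001 0.07 0 0.05;0.003 0.001 0.084 0 0.05;0.003 0.001 0.084 0 0.05'
python3 -m inch '0 0 0 0 0.01;0 0 0 0 0.01;0 0 0 0 0.01;0 0 0 0 0.01;0 0 0 0 0.01' 15
python3 -c "
from h import *
d(.6237,.055,.272,82.8)"
```

```text
clock: 4.75
position: [0.6254, 0.0538, 0.2761]
ee_rot: [-2.355, -2.079, 0.001]
force: [-0.4, 0.5, -0.4]
width: 0.545
gripper_force: 0.0
clock: 5.25
position: [0.6251, 0.054, 0.2765]
ee_rot: [-2.354, -2.079, 0.0]
force: [-16.0, 2.2, 8.6]
width: 0.16
gripper_force: 7.2
t5.2 pos [0.6251 0.054  0.2765] hd 82.9 shift [ 0.0009 -0.0015  0.0045] n 0.005 roll 0.002 tilt [-0.0007  0.0004] F [-16.    2.2   8.6]
```

```bash
python3 -m inch '0 -0.0015 0 0 0.01;0 -0.0015 -0.004 0 0.01;0 -0.0015 -0.010 0 0.01;0 -0.0015 -0.016 0 0.01;0 -0.0015 -0.022 0 0.01' 15
python3 -m inch '0 0 -0.006 0 0.01;0 0 -0.012 0 0.01;0 0 -0.018 0 0.01;0 0 -0.024 0 0.01;0 0 -0.03 0 0.01'
python3 -m inch '0 0 -0.006 0 0.01;0 0 -0.012 0 0.01;0 0 -0.018 0 0.01;0 0 -0.020 0 0.01;0 0 -0.020 0 0.01'
python3 -c "
from h import *
d(.6237,.055,.345,82.8)"
```

```text
clock: 5.75
position: [0.6244, 0.0541, 0.2974]
ee_rot: [2.354, 2.079, 0.0]
force: [7.4, 0.1, -13.5]
width: 0.155
gripper_force: 15.0
clock: 6.25
position: [0.6244, 0.0541, 0.3275]
ee_rot: [2.354, 2.079, 0.0]
force: [7.7, 0.2, -15.2]
width: 0.152
gripper_force: 15.0
clock: 6.75
position: [0.6243, 0.0541, 0.3479]
ee_rot: [2.354, 2.079, 0.001]
force: [5.5, -0.4, -6.1]
width: 0.153
gripper_force: 15.0
t6.8 pos [0.6243 0.0541 0.3479] hd 82.9 shift [ 0.0008 -0.0007  0.0029] n 0.003 roll 0.002 tilt [ 0.0012 -0.0003] F [ 5.5 -0.4 -6.1]
```

```bash
python3 -m inch '0 0 0.002 0 0.01;0 0 0.004 0 0.01;0 0 0.004 0 0.05;0 0 0.004 0 0.05;0 0 0.004 0 0.05'
python3 -m inch '0 0 -0.03 0 0.05;0 0 -0.07 0 0.05;0 0 -0.11 0 0.05;0 0 -0.11 0 0.05'
python3 - <<'E'
from h import *
d(.47,-.315,.36,192-360)
cal=arm.get_calibration("wrist")
for cam in ["wrist","side","scene"]:
    if cam!="wrist": arm.get_image(cam)
    else: snap("wrist","w3")
    for q in ["grip_bar","thumb_plate"]:
        print(cam,q,[(np.round(r["point"],1).tolist(),round(r["conf"],2)) for r in arm.place_of(cam,q)[:2]])
c,s=np.cos(-.126),np.sin(-.126)
for h in [.057,.065,.07]:
  for n,x,y in [("grip",0,-.012),("thumb",-.032,-.06)]:
    X=[.6269+c*x-s*y,.0772+s*x+c*y,.111+h]
    print(h,n,[proj(k,X).round(1) for k in ["wrist","side","scene"]])
E
```

```text
clock: 7.25
position: [0.6237, 0.0539, 0.3443]
ee_rot: [-2.355, -2.079, 0.0]
force: [-0.2, 0.2, 0.6]
width: 0.361
gripper_force: 0.0
clock: 7.65
position: [0.6249, 0.0532, 0.4602]
ee_rot: [2.352, 2.076, 0.012]
force: [0.9, -1.1, 0.1]
width: 0.541
gripper_force: 0.0
t7.7 pos [0.6249 0.0532 0.4602] hd 82.9 shift [-0.3849 -0.1088  0.0982] n 0.412 roll -1.905 tilt [0.0089 0.0015] F [ 0.9 -1.1  0.1]
wrist grip_bar [([231.8, 314.4], 0.91)]
wrist thumb_plate [([291.6, 271.4], 0.59)]
side grip_bar [([178.8, 331.7], 0.79)]
side thumb_plate [([239.8, 299.6], 0.74), ([191.3, 316.8], 0.59)]
scene grip_bar [([171.7, 297.6], 0.85)]
scene thumb_plate [([186.0, 295.0], 0.75), ([241.4, 295.1], 0.48)]
0.057 grip [array([225.8, 319.1]), array([184.7, 329.3]), array([178.8, 297.5])]
0.057 thumb [array([286.8, 277.4]), array([193.3, 316.5]), array([189.8, 295.8])]
0.065 grip [array([228.2, 319.1]), array([182. , 329.3]), array([175.3, 297.5])]
0.065 thumb [array([290.8, 276.2]), array([190.5, 316.6]), array([186.2, 295.8])]
0.07 grip [array([229.7, 319.1]), array([180.3, 329.4]), array([173.1, 297.5])]
0.07 thumb [array([293.3, 275.4]), array([188.8, 316.6]), array([183.9, 295.8])]
```

```bash
python3 -c "
from h import *
d(.555,-.30,.42,-168);print(arm.observe()['joints'])"
```

```text
t8.1 pos [0.6238 0.0541 0.4533] hd 82.9 shift [-0.3598 -0.0244  0.0335] n 0.362 roll -1.904 tilt [-0.0015 -0.0003] F [-0.5  0.2 -0.6]
[-0.53722749  0.4308179   0.54623832  1.53008099 -0.23056375  1.24696441
 -0.08183679]
```

```bash
python3 -m inch '-0.045 -0.003 0 -0.14 0.09;-0.09 -0.006 0.006 -0.28 0.09;-0.135 -0.009 0.012 -0.42 0.09;-0.18 -0.012 0.018 -0.56 0.09;-0.225 -0.015 0.024 -0.7 0.09'
python3 -c "
from h import *
d(.555,-.30,.42,-168);print(arm.observe()['joints'])"
```

```text
clock: 8.6
position: [0.5806, -0.1689, 0.4296]
ee_rot: [-1.491, -2.765, 0.0]
force: [1.1, -1.2, -0.2]
width: 0.93
gripper_force: 0.0
t8.6 pos [ 0.5806 -0.1689  0.4296] hd 123.3 shift [-0.0954 -0.0934  0.0096] n 0.134 roll -1.198 tilt [-0.0003  0.0002] F [ 1.1 -1.2 -0.2]
[-0.10730827  0.39567184  0.43074624  1.61548213 -0.17580187  1.16932861
  0.94508542]
```

```bash
python3 -m inch '-0.035 -0.035 0.004 -0.14 0.09;-0.07 -0.07 0.01 -0.28 0.09;-0.095 -0.093 0.01 -0.42 0.09;-0.095 -0.093 0.01 -0.56 0.09;-0.095 -0.093 0.01 -0.7 0.09'
python3 -m inch '0 0 0 -0.14 0.09;0 0 0 -0.28 0.09;0 0 0 -0.42 0.09;0 0 0 -0.5 0.09;0 0 0 -0.5 0.09'
python3 - <<'E'
from h import *
d(.555,-.3,.42,-168)
print(arm.observe()['joints'][6])
cal=arm.get_calibration("wrist"); snap("wrist","w4")
for q in ["jaw","jaw_end"]:
    print(q,[(np.round(r["point"]),round(r["conf"],2),onz("wrist",r["point"],0,cal).round(4)) for r in arm.place_of("wrist",q)[:2]])
E
```

```text
clock: 9.1
position: [0.5541, -0.2996, 0.4195]
ee_rot: [-0.458, -3.107, 0.0]
force: [1.0, -0.2, -0.4]
width: 0.982
gripper_force: 0.0
clock: 9.6
position: [0.5548, -0.2979, 0.4197]
ee_rot: [0.323, -3.124, -0.001]
force: [0.1, 1.0, -0.1]
width: 0.983
gripper_force: 0.0
t9.6 pos [ 0.5548 -0.2979  0.4197] hd -168.2 shift [ 0.0002 -0.0021 -0.0003] n 0.002 roll -0.004 tilt [-0.0006  0.0004] F [ 0.1  1.  -0.1]
2.2586638790799896
jaw [(array([181., 473.]), 0.77, array([ 0.4903, -0.1415,  0.    ])), (array([166., 326.]), 0.61, array([ 0.5066, -0.2997,  0.    ]))]
jaw_end [(array([228., 444.]), 0.77, array([ 0.5464, -0.1567,  0.    ])), (array([254., 322.]), 0.67, array([ 0.6026, -0.2836,  0.    ]))]
```

View pics/w4.png

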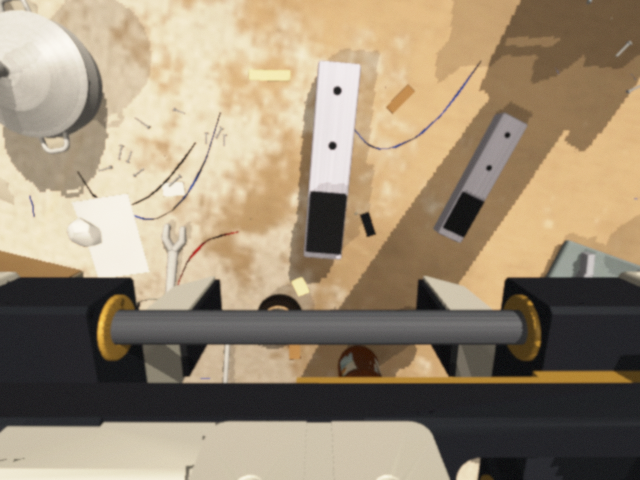

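The large jaw has its plain end at (col,row) (320,62)–(360,65) and its pad end at (305,254)–(341,258). The small jaw is at right, around (480,175).

Run:
```python
from h import *
cal=arm.get_calibration("wrist")
p=lambda c,r:onz("wrist",(r,c),.03,cal)[:2]
a=(p(320,62)+p(360,65))/2;b=(p(305,254)+p(341,258))/2
v=b-a;L=np.linalg.norm(v);u=v/L;print(a,b,L,np.degrees(np.arctan2(u[1],u[0])),np.linalg.norm(p(320,62)-p(360,65)))
m=(a+b)/2;g=m-u*.055;print("mid",m,"grasp",g)
d(g[0],g[1],.25,np.degrees(np.arctan2(-u[1],-u[0])))
```

```text
[ 0.41231926 -0.30653361] [ 0.59680187 -0.28412109] 0.18583904979320054 6.926832425039852 0.03701052178427886
mid [ 0.50456057 -0.29532735] grasp [ 0.44996201 -0.30196045]
t9.8 pos [ 0.5549 -0.2978  0.4199] hd -168.4 shift [0.1035 0.017  0.1699] n 0.2 roll 0.082 tilt [-0.0004  0.0002] F [ 0.  -0.4 -0.5]
```

```bash
python3 -m inch '0.025 0.004 0.04 0.08 0.09;0.05 0.008 0.08 0.08 0.09;0.075 0.012 0.12 0.08 0.09;0.1035 0.017 0.165 0.08 0.09;0.1035 0.017 0.17 0.08 0.09'
python3 -m inch '0 0 0.03 0 0.09;0 0 0.055 0 0.09;0 0 0.067 0 0.09;0 0 0.067 0 0.09'
python3 -c "
from h import *
d(.45,-.302,.183,-173)"
```

```text
clock: 10.25
position: [0.4451, -0.3015, 0.2459]
ee_rot: [0.189, -3.127, -0.007]
force: [-0.3, 1.1, -0.8]
width: 0.981
gripper_force: 0.0
clock: 10.65
position: [0.4502, -0.3019, 0.1821]
ee_rot: [0.195, -3.134, -0.002]
force: [-0.3, 0.1, 0.1]
width: 0.979
gripper_force: 0.0
t10.7 pos [ 0.4502 -0.3019  0.1821] hd -172.9 shift [ 0.0002 -0.0001 -0.0009] n 0.001 roll 0.002 tilt [-0.0019  0.001 ] F [-0.3  0.1  0.1]
```

```bash
python3 -m inch '0 0 0 0 0.03;0 0 0 0 0.03;0 0 0 0 0.03;0 0 0 0 0.03;0 0 0 0 0.03' 40
python3 -m inch '0 0 0 0 0.03;0 0 -0.01 0 0.03;0 0 -0.03 0 0.03;0 0 -0.06 0 0.03;0 0 -0.06 0 0.03'
python3 - <<'E'
from h import *
d(.45,-.302,.243,-173)
q=(.6269,.0772,-.126);c,s=np.cos(q[2]),np.sin(q[2])
x,y=-.26,-.055
d(q[0]+c*x-s*y,q[1]+s*x+c*y,.243,172.8)
cal=arm.get_calibration("wrist"); snap("wrist","w5")
for cam in ["wrist","side"]:
  if cam=="side": arm.get_image("side")
  for r in arm.place_of(cam,"jaw")+arm.place_of(cam,"jaw_end"): print(cam,np.round(r["point"]),r["conf"])
print(arm.observe()['ft_torque'])
E
```

```text
clock: 11.15
position: [0.4503, -0.3022, 0.1836]
ee_rot: [-0.196, 3.135, -0.001]
force: [-0.1, -0.1, 0.1]
width: 0.594
gripper_force: 0.0
clock: 11.65
position: [0.451, -0.3029, 0.2466]
ee_rot: [-0.196, 3.131, -0.004]
force: [0.9, -1.1, -3.0]
width: 0.433
gripper_force: 39.9
t11.7 pos [ 0.451  -0.3029  0.2466] hd -172.8 shift [0.0009 0.001  0.0036] n 0.004 roll 0.003 tilt [ 0.0045 -0.0024] F [ 0.9 -1.1 -3. ]
t11.7 pos [ 0.451  -0.3029  0.2466] hd -172.8 shift [0.0437 0.3665 0.0024] n 0.369 roll 0.25 tilt [ 0.0045 -0.0024] F [ 0.9 -1.1 -3. ]
wrist [385. 315.] 0.78
side [311. 290.] 0.98
side [289. 278.] 0.54
side [308. 335.] 0.89
side [291. 306.] 0.89
[ 0.08979518  0.15524231 -0.02561428]
```

View pics/w5.png

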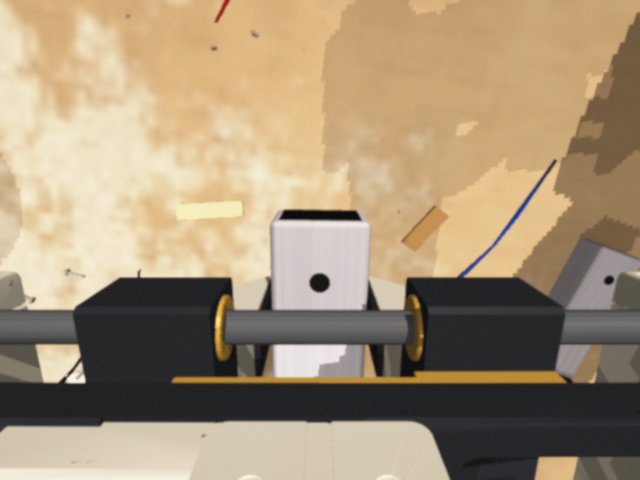

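The jaw is held centred in the gripper, with its plain end at (215,320), and the grip looks straight.

Run:
```python
from h import *
u=np.array([np.cos(np.radians(7.1)),np.sin(np.radians(7.1))])
g=np.array([.451,-.3029])
for dz in [0,-.01,-.02]:
  for t,n in [(.15,"end"),(.055,"org")]:
    X=np.r_[g+u*t,.062+dz*t/.15]; print(dz,n,proj("side",X),proj("scene",X))
arm.get_image("scene")
for r in arm.place_of("scene","jaw_end")+arm.place_of("scene","jaw"): print(np.round(r["point"]),r["conf"])
```

```text
0 end [303.92176525 335.00227328] [303.31454216 409.68716932]
0 org [309.88966969 292.12940119] [329.94586678 376.69888032]
-0.01 end [307.37460256 334.8545264 ] [307.85975916 408.92698386]
-0.01 org [311.16755178 292.15479857] [331.685729   376.48064867]
-0.02 end [310.792389   334.70811001] [312.34296264 408.17512271]
-0.02 org [312.44056263 292.18012126] [333.41584072 376.26343125]
[306. 411.] 0.61
[259. 274.] 0.54
[336. 377.] 0.58
```

```bash
python3 -m inch '0.005 0.04 0 0.05 0.03;0.01 0.08 0 0.1 0.03;0.016 0.125 0 0.15 0.03;0.02 0.17 0 0.2 0.03;0.026 0.215 0 0.25 0.03'
python3 - <<'E'
from h import *
d(.362,.0545,.243,172.8)
E
```

```text
clock: 12.6
position: [0.397, -0.0906, 0.243]
ee_rot: [0.2, 3.135, 0.0]
force: [1.4, 0.8, -2.2]
width: 0.433
gripper_force: 39.9
t12.6 pos [ 0.397  -0.0906  0.243 ] hd 172.7 shift [0.0532 0.1395 0.    ] n 0.149 roll -0.002 tilt [0.0002 0.0001] F [ 1.4  0.8 -2.2]
```

```bash
python3 -m inch '0.016 0.042 0 0 0.03;0.032 0.084 0 0 0.03;0.048 0.126 0 0 0.03;0.053 0.14 0.02 0 0.03;0.053 0.14 0.036 0 0.03'
python3 -m inch '0 0 0 0 0.03;0 0 0 0 0.03'
python3 - <<'E'
from h import *
d(.362,.0553,.207,172.8)
for cam in ["scene","side"]:
  snap(cam,"a_"+cam)
  for q in ["jaw_end","channel_mouth","stop_face"]: print(cam,q,[(np.round(r["point"],1),round(r["conf"],2)) for r in arm.place_of(cam,q)[:3]])
p=arm.observe()["position"];u=np.array([.9921,-.1257])
for dz in [0,-.01]:
  X=np.r_[p[:2]+u*.15,p[2]-.183+dz];print(X,proj("scene",X),proj("side",X))
a=cv2.imread("pics/a_scene.png")[190:310,190:350];b=cv2.imread("pics/a_side.png")[190:310,230:390]
cv2.imwrite("pics/c1.png",np.hstack([cv2.resize(t,(400,300),interpolation=2) for t in (a,b)]))
E
```

```text
clock: 13.1
position: [0.362, 0.0563, 0.2068]
ee_rot: [0.187, 3.135, 0.002]
force: [0.3, -0.9, -3.2]
width: 0.432
gripper_force: 39.9
clock: 13.3
position: [0.3624, 0.0531, 0.2072]
ee_rot: [-0.197, -3.134, 0.001]
force: [0.5, -0.6, -2.2]
width: 0.439
gripper_force: 39.9
t13.3 pos [0.3624 0.0531 0.2072] hd 172.8 shift [0.0006 0.0021 0.0002] n 0.002 roll 0.0 tilt [-0.001  -0.0005] F [ 0.5 -0.6 -2.2]
scene jaw_end [(array([261.9, 263.8]), 0.9), (array([305.6, 334.7]), 0.73)]
scene channel_mouth [(array([258.6, 276.5]), 0.58)]
scene stop_face [(array([240.5, 320. ]), 0.77)]
side jaw_end [(array([242.2, 285.9]), 0.92), (array([292.7, 308.7]), 0.71)]
side channel_mouth [(array([242.2, 298.3]), 0.93)]
side stop_face [(array([241.8, 343.8]), 0.68), (array([239.9, 253.6]), 0.2)]
[0.51131731 0.03440826 0.0244275 ] [259.23857906 263.38921361] [238.48655085 287.41848542]
[0.51131731 0.03440826 0.0144275 ] [263.20251416 263.56330985] [241.53376055 287.489257  ]
```

View pics/c1.png

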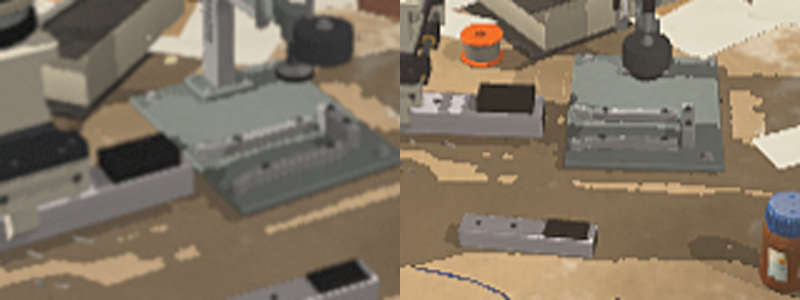

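The crop shows the jaw, pad leading, lined up in front of the channel mouth, with the raised foot well clear above it. Next I'll check the lateral position numerically.

Run:
```python
from h import *
q=(.6269,.0772,-.1262);c,s=np.cos(q[2]),np.sin(q[2])
for n,x,y in [("mouth",-.079,-.055),("stop",.04,-.055)]:
  X=[q[0]+c*x-s*y,q[1]+s*x+c*y,.012];print(n,X,proj("scene",X).round(1),proj("side",X).round(1))
# corners of plate
for x,y in [(-.085,.112),(.085,.112),(.085,-.112),(-.085,-.112)]:
  X=[q[0]+c*x-s*y,q[1]+s*x+c*y,.012];a=proj("scene",X);b=proj("side",X);print(((a[::-1]-[190,190])*2.5).round(),((b[::-1]-[230,190])*2.5+[400,0]).round())
d(.378,.0533,.211,172.8)
```

```text
mouth [np.float64(0.5416056694575785), np.float64(0.03258075328605226), 0.012] [259.8 275.8] [242.2 298.7]
stop [np.float64(0.6596593032987282), np.float64(0.017602784902464287), 0.012] [245.4 322. ] [243.3 342.4]
[128.  95.] [575.  51.]
[278.  55.] [717.  55.]
[407. 154.] [724. 165.]
[241. 209.] [563. 161.]
t13.7 pos [0.3625 0.0533 0.2074] hd 172.8 shift [-0.0154  0.002  -0.0036] n 0.016 roll 0.0 tilt [0.0007 0.0003] F [ 0.2  0.6 -2.7]
```

```bash
python3 -m inch '-0.01 0.002 -0.003 0 0.03;-0.02 0.002 -0.003 0 0.03;-0.03 0.002 -0.003 0 0.03;-0.04 0.002 -0.003 0 0.03;-0.05 0.002 -0.003 0 0.03'
python3 -m inch '-0.008 0 0.004 0 0.03;-0.016 0 0.008 0 0.03;-0.02 0 0.012 0 0.03;-0.02 0 0.012 0 0.03'
python3 - <<'E'
from h import *
q=(.6269,.0772,-.1262);c,s=np.cos(q[2]),np.sin(q[2])
x,y=-.11,-.055
d(q[0]+c*x-s*y,q[1]+s*x+c*y,.1956,172.8)
arm.get_image("side");arm.get_image("scene")
for cam in ["scene","side"]: print([(np.round(r["point"],1),round(r["conf"],2)) for r in arm.place_of(cam,"jaw_end")[:3]])
p=arm.observe()["position"];u=np.array([.9921,-.1257]);X=np.r_[p[:2]+u*.15,.012];print(X,proj("scene",X),proj("side",X))
E
```

```text
clock: 14.2
position: [0.4133, 0.049, 0.21]
ee_rot: [0.196, 3.135, -0.0]
force: [-0.0, -1.0, -2.5]
width: 0.434
gripper_force: 39.9
clock: 14.6
position: [0.4327, 0.0465, 0.1977]
ee_rot: [0.197, 3.135, -0.0]
force: [1.1, -0.8, 0.8]
width: 0.431
gripper_force: 40.0
t14.6 pos [0.4327 0.0465 0.1977] hd 172.8 shift [-0.0788 -0.0002  0.0021] n 0.079 roll 0.0 tilt [ 0.0005 -0.0001] F [ 1.1 -0.8  0.8]
[(array([253.2, 294. ]), 0.84), (array([308.3, 332.6]), 0.78)]
[(array([240.4, 314.9]), 0.86), (array([292.3, 309. ]), 0.67), (array([331.3, 370.1]), 0.41)]
[0.58086852 0.02785926 0.012     ] [254.79788508 291.63580028] [242.4913246  313.16031526]
```

```bash
python3 -m inch '-0.008 0 0.001 0 0.03;-0.016 0 0.001 0 0.03;-0.024 0 0.001 0 0.03;-0.032 0 0.001 0 0.03;-0.04 0 0.001 0 0.03' 25
python3 -m inch '-0.006 0 0 0 0.03;-0.012 0 0 0 0.03;-0.018 0 0 0 0.03;-0.024 0 0 0 0.03;-0.03 0 0 0 0.03'
python3 - <<'E'
from h import *
q=(.6269,.0772,-.1262);c,s=np.cos(q[2]),np.sin(q[2])
x,y=-.11,-.055
d(q[0]+c*x-s*y,q[1]+s*x+c*y,.1956,172.8);print(arm.observe()["ft_torque"])
E
```

```text
clock: 15.3
position: [0.4722, 0.0416, 0.1971]
ee_rot: [-0.196, -3.135, -0.0]
force: [-4.8, -0.5, 4.5]
width: 0.436
gripper_force: 25.0
clock: 15.8
position: [0.5007, 0.038, 0.197]
ee_rot: [-0.196, -3.132, 0.0]
force: [-12.0, 1.0, 12.1]
width: 0.433
gripper_force: 25.0
t15.8 pos [0.5007 0.038  0.197 ] hd 172.9 shift [-0.0103 -0.0002  0.0014] n 0.01 roll 0.001 tilt [-0.0037  0.0002] F [-12.    1.   12.1]
[0.31736587 2.32055381 0.04038626]
```

```bash
python3 -m inch '0 0 -0.001 0 0.03;0 0 -0.002 0 0.03;0 0 -0.002 0 0.03'
python3 - <<'E'
from h import *
d(.511,.0365,.1956,172.8)
arm.get_image("side");arm.get_image("scene")
for cam in ["scene","side"]: print([(np.round(r["point"],1),round(r["conf"],2)) for q in("jaw_end","stop_face") for r in arm.place_of(cam,q)[:2]])
p=arm.observe()["position"];u=np.array([.9921,-.1257])
for t in (.14,.15,.16):
  X=np.r_[p[:2]+u*t,.012];print(X,proj("scene",X),proj("side",X))
E
```

```text
clock: 16.1
position: [0.5021, 0.0379, 0.1991]
ee_rot: [0.196, 3.134, -0.0]
force: [0.8, -0.2, -3.1]
width: 0.435
gripper_force: 25.0
t16.1 pos [0.5021 0.0379 0.1991] hd 172.8 shift [-0.009  -0.0002  0.0035] n 0.01 roll 0.001 tilt [ 0.001  -0.0001] F [ 0.8 -0.2 -3.1]
[(array([306.6, 334.7]), 0.86), (array([241.3, 320.1]), 0.67), (array([245.1, 323.4]), 0.67)]
[(array([238. , 340.1]), 0.76), (array([291.5, 309. ]), 0.55), (array([242.2, 343.2]), 0.4)]
[0.64043855 0.02036814 0.012     ] [247.60898944 314.71271408] [243.06985262 335.21507567]
[0.65035955 0.01911114 0.012     ] [246.45139516 318.43586348] [243.16810248 338.89147708]
[0.66028055 0.01785414 0.012     ] [245.30435351 322.1248128 ] [243.26633251 342.56850621]
```

```bash
python3 -m inch '-0.002 0 0.0005 0 0.03;-0.004 0 0.0005 0 0.03;-0.006 0 0.0005 0 0.03;-0.006 0 0.0005 0 0.03' 
python3 -m inch '-0.001 0 0 0 0.03;-0.002 0 0 0 0.03;-0.002 0 0 0 0.03' 
python3 -c "
from h import *
d(.511,.0365,.1956,172.8)"
```

```text
clock: 16.8
position: [0.5079, 0.0372, 0.1986]
ee_rot: [0.196, 3.135, 0.0]
force: [-0.4, -0.7, -3.4]
width: 0.437
gripper_force: 25.0
clock: 17.1
position: [0.5095, 0.037, 0.1986]
ee_rot: [-0.196, -3.135, 0.0]
force: [-0.6, -1.1, -2.5]
width: 0.434
gripper_force: 25.0
t17.1 pos [0.5095 0.037  0.1986] hd 172.8 shift [-0.0016 -0.0003  0.003 ] n 0.003 roll 0.001 tilt [-0.0001  0.    ] F [-0.6 -1.1 -2.5]
```

```bash
for i in 1; do python3 -m inch '-0.0007 0 0 0 0.03;-0.0014 0 0 0 0.03;-0.0014 0 0 0 0.03' | grep -E 'pos|force'; done
python3 -m inch '-0.0007 0 0 0 0.03;-0.0014 0 0 0 0.03;-0.0014 0 0 0 0.03' | grep -E 'pos|force'
```

```text
position: [0.5104, 0.0369, 0.1986]
force: [-4.7, -0.5, 1.8]
gripper_force: 25.0
position: [0.5109, 0.0368, 0.1985]
force: [-8.7, 0.8, 7.1]
gripper_force: 25.0
```

```bash
python3 -m inch '0 0 0.001 0 0.03;0 0 0.002 0 0.03;0 0 0.002 0 0.065;0 0 0.002 0 0.065;0 0 0.002 0 0.065'
python3 - <<'E'
from h import *
for i in range(2):
  for cam in ["scene","side"]:
    snap(cam,f"b_{cam}");print([(np.round(r["point"],1),round(r["conf"],2)) for q in("jaw_end","stop_face") for r in arm.place_of(cam,q)[:2]])
cal=arm.get_calibration("wrist");snap("wrist","b_w")
d(.511,.0365,.1956,172.8)
a=cv2.imread("pics/b_scene.png")[200:280,250:350];b=cv2.imread("pics/b_side.png")[200:280,270:370]
w=cv2.imread("pics/b_w.png")
cv2.imwrite("pics/c2.png",np.vstack([np.hstack([cv2.resize(t,(400,320),interpolation=2) for t in (a,b)]),cv2.resize(w[150:350,140:500],(800,280))]))
q=(.6269,.0772,-.1262);c,s=np.cos(q[2]),np.sin(q[2])
for y in(-.075,-.035):
  for z in (.042,):
    x=-.15;print("plain end top corner",proj("wrist",[q[0]+c*x-s*y,q[1]+s*x+c*y,z],cal).round(1))
E
```

```text
clock: 18.2
position: [0.5129, 0.0367, 0.1968]
ee_rot: [0.196, 3.134, 0.0]
force: [-0.3, -0.3, -0.5]
width: 0.646
gripper_force: 0.0
[(array([305.1, 334.5]), 0.87), (array([242.5, 321.4]), 0.56), (array([245.3, 195.1]), 0.61), (array([244. , 322.2]), 0.58)]
[(array([290.9, 306.7]), 0.74), (array([242. , 343.5]), 0.72), (array([213. , 259.6]), 0.57), (array([242.8, 344.2]), 0.56)]
[(array([306.5, 334.5]), 0.89), (array([241.5, 320. ]), 0.65), (array([244.5, 324.6]), 0.44)]
[(array([242.1, 342. ]), 0.73), (array([291.6, 306.4]), 0.73), (array([242.9, 346.2]), 0.63)]
t18.9 pos [0.5122 0.0367 0.1966] hd 172.8 shift [ 0.0012 -0.0003  0.001 ] n 0.002 roll 0.001 tilt [0.0001 0.    ] F [ 0.1 -0.3 -0.6]
plain end top corner [218.9 263.2]
plain end top corner [219.  370.6]
```

View pics/c2.png

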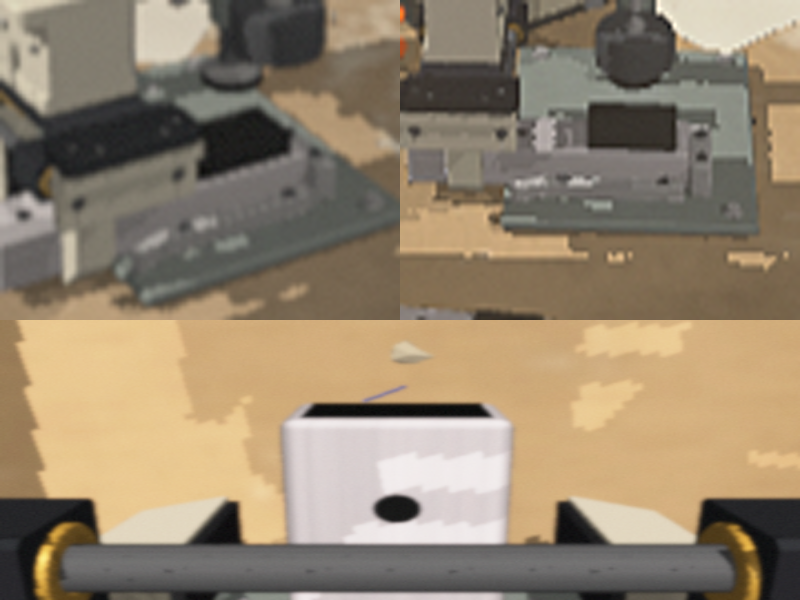

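The jaw sits in the channel with its pad end at about the stop block (side crop, x≈685), and the foot is well above it. I'll regrip lightly now that the jaw lies flat and press it home once more.

```bash
python3 -m inch '0 0 -0.001 0 0.03;0 0 -0.001 0 0.03;0 0 -0.001 0 0.03;0 0 -0.001 0 0.03;-0.0007 0 -0.001 0 0.03' 10
python3 -m inch '-0.0007 0 0 0 0.03;-0.0012 0 0 0 0.03;-0.0012 0 0 0 0.03' 
python3 -c "
from h import *
d(.511,.0365,.1956,172.8)"
```

```text
clock: 19.35
position: [0.5125, 0.0366, 0.1976]
ee_rot: [-0.196, -3.134, -0.0]
force: [-4.1, 1.3, 7.0]
width: 0.431
gripper_force: 10.0
clock: 19.65
position: [0.5128, 0.0365, 0.1975]
ee_rot: [-0.196, -3.132, -0.0]
force: [-7.4, 1.4, 8.5]
width: 0.429
gripper_force: 10.0
t19.6 pos [0.5128 0.0365 0.1975] hd 172.9 shift [ 0.0018 -0.0003  0.002 ] n 0.003 roll 0.001 tilt [-0.0034  0.0003] F [-7.4  1.4  8.5]
```

```bash
python3 -m inch '-0.0008 0 -0.0005 0 0.03;-0.0014 0 -0.0005 0 0.03;-0.0014 0 -0.0005 0 0.03'
python3 -m inch '0 0 0 0 0.06;0 0 0 0 0.06;0 0 0 0 0.06'
python3 - <<'E'
from h import *
d(.511,.0365,.25,172.8)
pts={c:[] for c in("scene","side")}
for i in range(3):
  for cam in pts:
    arm.get_image(cam);print(cam,[(np.round(r["point"],1),round(r["conf"],2)) for q in("jaw_end","stop_face","jaw") for r in arm.place_of(cam,q)[:2]])
E
```

```text
clock: 19.95
position: [0.5133, 0.0364, 0.1976]
ee_rot: [-0.195, -3.13, 0.0]
force: [-8.1, 1.0, 7.1]
width: 0.437
gripper_force: 10.0
clock: 20.25
position: [0.5159, 0.0362, 0.1982]
ee_rot: [0.196, 3.135, 0.0]
force: [-0.7, -0.4, 0.1]
width: 0.628
gripper_force: 0.0
t20.2 pos [0.5159 0.0362 0.1982] hd 172.8 shift [ 0.0048 -0.0003 -0.0518] n 0.052 roll 0.001 tilt [0.0009 0.    ] F [-0.7 -0.4  0.1]
scene [(array([245.2, 320.3]), 0.81), (array([306.8, 336.7]), 0.58), (array([258.1, 276.5]), 0.57), (array([244.3, 320. ]), 0.42), (array([315.6, 308.3]), 0.91), (array([254.6, 289.1]), 0.77)]
side [(array([292.5, 306. ]), 0.94), (array([242.7, 342.9]), 0.57), (array([241.5, 345.9]), 0.55), (array([243.4, 309.4]), 0.78), (array([287.6, 275.5]), 0.59)]
scene [(array([241.8, 322.9]), 0.69), (array([304.9, 335.3]), 0.65), (array([245.7, 320.5]), 0.6), (array([317.3, 309.6]), 0.76), (array([254.3, 287.6]), 0.69)]
side [(array([245.3, 341.7]), 0.77), (array([289.3, 305.8]), 0.58), (array([242.5, 341.8]), 0.49), (array([332.3, 372.5]), 0.23), (array([245.3, 308.4]), 0.65), (array([242.6, 299.2]), 0.47)]
scene [(array([304.9, 334.1]), 0.87), (array([243.4, 323.1]), 0.64), (array([243.1, 320.6]), 0.64), (array([255.5, 287.2]), 0.77), (array([315.3, 304.1]), 0.62)]
side [(array([294.1, 309.2]), 0.78), (array([241.4, 342. ]), 0.66), (array([242.7, 343.6]), 0.51), (array([243.6, 308.4]), 0.18), (array([240.2, 308.4]), 0.96), (array([288.1, 278.6]), 0.87)]
```

```bash
python3 -m inch '0 0 -0.04 0 0.06;0.01 0 -0.085 0 0.06;0.01 0 -0.13 0 0.06;0.01 0 -0.175 0 0.06;0.01 0 -0.22 0 0.06'
python3 -m inch '0 0 -0.03 0.14 0.06;0 0 -0.03 0.28 0.06;0 0 -0.03 0.42 0.06;0 0 -0.03 0.56 0.06;0 0 -0.03 0.7 0.06'
python3 -m inch '0 0 0 0.14 0.06;0 0 0 0.28 0.06;0 0 0 0.42 0.06;0 0 0 0.56 0.06;0 0 0 0.7 0.06'
cat >> h.py <<'E'
def st(x,y):
    q=(.6269,.0772,-.1262);c,s=np.cos(q[2]),np.sin(q[2]);return q[0]+c*x-s*y,q[1]+s*x+c*y
E
python3 -c "
from h import *
d(*st(-.017,-.06),.42,82.8)"
```

```text
clock: 21.95
position: [0.505, 0.0373, 0.4202]
ee_rot: [0.196, 3.135, 0.0]
force: [1.3, 0.4, -0.2]
width: 0.654
gripper_force: 0.0
clock: 22.45
position: [0.5054, 0.0374, 0.4482]
ee_rot: [1.268, 2.874, 0.0]
force: [0.4, -0.2, 0.5]
width: 0.656
gripper_force: 0.0
clock: 22.95
position: [0.5054, 0.0374, 0.4481]
ee_rot: [-2.176, -2.265, 0.0]
force: [0.0, -0.0, -0.7]
width: 0.65
gripper_force: 0.0
t22.9 pos [0.5054 0.0374 0.4481] hd 92.3 shift [-0.0215  0.0963  0.028 ] n 0.103 roll 0.166 tilt [-0.0002  0.0001] F [ 0.  -0.  -0.7]
```

```bash
python3 -m inch '-0.01 0.04 0 0.1 0.055;-0.0215 0.08 0 0.166 0.055;-0.0215 0.096 0.015 0.166 0.055;-0.0215 0.096 0.028 0.166 0.055;-0.0215 0.096 0.028 0.166 0.055'
python3 - <<'E'
from h import *
d(*st(-.017,-.06),.335,82.8)
cal=arm.get_calibration("wrist"); snap("wrist","w6");arm.get_image("side")
for q in ["grip_bar","thumb_plate"]:
    print(q,[(np.round(r["point"]),round(r["conf"],2),onz("wrist",r["point"],.177,cal).round(4)) for r in arm.place_of("wrist",q)[:2]],[np.round(r["point"],1) for r in arm.place_of("side",q)[:2]])
print("exp",st(0,-.012),st(-.032,-.06))
E
```

```text
clock: 23.45
position: [0.6014, 0.0206, 0.4177]
ee_rot: [-2.349, -2.083, 0.006]
force: [-0.1, -0.1, -0.5]
width: 0.598
gripper_force: 0.0
t23.4 pos [0.6014 0.0206 0.4177] hd 83.1 shift [-0.0006  0.0015  0.0827] n 0.083 roll 0.006 tilt [-0.0046 -0.0006] F [-0.1 -0.1 -0.5]
grip_bar [(array([185., 352.]), 0.84, array([0.6255, 0.0635, 0.177 ]))] [array([178.6, 331.5]), array([244.5, 343.3])]
thumb_plate [(array([262., 298.]), 0.68, array([0.5873, 0.0199, 0.177 ]))] [array([191. , 315.4])]
exp (np.float64(0.6253896166335878), np.float64(0.06529543188156474)) (np.float64(0.5876025681854449), np.float64(0.021704848384922995))
```

View pics/w6.png

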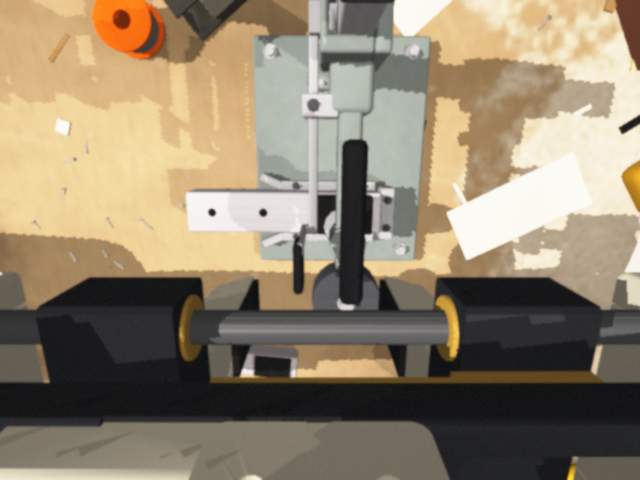

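The jaw sits home in the channel, with its end at the stop near (372,210). The thumb plate, at (265,298), and the bar, at column 352, lie between the fingers as planned. I'm descending beside them.

```bash
python3 -m inch '0 0.001 0.03 0 0.055;0 0.001 0.06 0 0.055;0 0.001 0.08 0 0.055;0 0.001 0.08 0 0.055;0 0.001 0.08 0 0.055'
python3 -m inch '0 0 0 0 0.045;0 0 0 0 0.045;0 0 0 0 0.045' 25
python3 -c "
from h import *
d(*st(-.017,-.06),.335,82.8)"
```

```text
clock: 24.25
position: [0.6036, 0.0203, 0.341]
ee_rot: [2.351, 2.084, 0.001]
force: [0.6, -0.6, 0.8]
width: 0.597
gripper_force: 0.0
clock: 24.55
position: [0.6041, 0.0202, 0.3414]
ee_rot: [2.349, 2.083, 0.004]
force: [2.9, -0.1, 1.8]
width: 0.493
gripper_force: 1.1
t24.6 pos [0.6041 0.0202 0.3414] hd 83.1 shift [-0.0006 -0.0016  0.0064] n 0.007 roll 0.006 tilt [0.0029 0.0003] F [ 2.9 -0.1  1.8]
```

```bash
python3 -m inch '0 -0.002 0 0 0.055;0 -0.002 0.006 0 0.055;0 -0.002 0.006 0 0.055;0 -0.002 0.006 0 0.04;0 -0.002 0.006 0 0.04'
python3 -m inch '0 0 0 0 0.02;0 0 0 0 0.02' 25
python3 -c "
from h import *
d(*st(-.017,-.06),.335,82.8)"
```

```text
clock: 25.05
position: [0.604, 0.0203, 0.3346]
ee_rot: [2.346, 2.08, 0.008]
force: [23.7, -2.5, -13.7]
width: 0.474
gripper_force: 11.3
clock: 25.25
position: [0.6087, 0.0196, 0.3376]
ee_rot: [2.338, 2.072, 0.024]
force: [32.7, -3.9, -6.4]
width: 0.322
gripper_force: 25.2
t25.2 pos [0.6087 0.0196 0.3376] hd 83.1 shift [-0.0006 -0.0062  0.0025] n 0.007 roll 0.005 tilt [ 0.0228 -0.0025] F [32.7 -3.9 -6.4]
```

```bash
python3 -m inch '0 0.002 0 0 0.02;0 0.004 0 0 0.02;0 0.006 0 0 0.02;0 0.006 0 0 0.02' 25
python3 - <<'E'
from h import *
d(*st(-.007,-.06),.335,82.8)
arm.get_image("side")
print([[np.round(r["point"],1) for r in arm.place_of("side",q)[:2]] for q in("grip_bar","thumb_plate")])
E
```

```text
clock: 25.65
position: [0.611, 0.0194, 0.3354]
ee_rot: [2.345, 2.079, 0.011]
force: [17.9, -2.3, -6.7]
width: 0.315
gripper_force: 24.9
t25.6 pos [0.611  0.0194 0.3354] hd 83.1 shift [-0.0007  0.0015  0.0004] n 0.002 roll 0.006 tilt [ 0.0103 -0.0014] F [17.9 -2.3 -6.7]
[[array([178.8, 328.9])], []]
```

```bash
python3 -m inch '0 0.0015 0 0 0.02;0 0.003 0 0 0.02;0 0.003 0.003 0 0.02;0 0.003 0.006 0 0.02;0 0.003 0.006 0 0.02' 25
python3 - <<'E'
from h import *
d(*st(-.007,-.06),.335,82.8)
arm.get_image("side");arm.get_image("scene")
print([(c,[np.round(r["point"],1) for r in arm.place_of(c,q)[:2]]) for c in ("side","scene") for q in("grip_bar","press_foot")])
for h in (.055,.06,.065): print(h,[proj(c,[*st(0,-.012),.111+h]).round(1) for c in ("side","scene")])
E
```

```text
clock: 26.3
position: [0.6121, 0.0193, 0.328]
ee_rot: [2.348, 2.082, 0.004]
force: [10.2, -1.2, -8.1]
width: 0.31
gripper_force: 24.7
t26.3 pos [0.6121 0.0193 0.328 ] hd 83.1 shift [-0.0007  0.0004 -0.007 ] n 0.007 roll 0.006 tilt [ 0.0047 -0.001 ] F [10.2 -1.2 -8.1]
[('side', [array([182.2, 331.3])]), ('side', [array([222.4, 328.2])]), ('scene', [array([173.8, 297. ])]), ('scene', [array([220. , 306.5])])]
0.055 [array([185.3, 329.2]), array([179.6, 297.5])]
0.06 [array([183.7, 329.3]), array([177.4, 297.5])]
0.065 [array([182. , 329.3]), array([175.3, 297.5])]
```

```bash
python3 -m inch '0 0.001 0.0015 0 0.02;0 0.001 0.003 0 0.02;0 0.001 0.0045 0 0.02;0 0.001 0.005 0 0.02;0 0.001 0.005 0 0.02' | grep -E 'pos|^force|wid'
python3 -m inch '0 0 0.001 0 0.02;0 0 0.002 0 0.02;0 0 0.003 0 0.02;0 0 0.003 0 0.02' | grep -E 'pos|^force|wid'
```

```text
position: [0.6125, 0.0193, 0.3228]
force: [5.8, 0.2, -7.6]
width: 0.303
position: [0.6125, 0.0193, 0.3198]
force: [7.3, -0.2, -7.3]
width: 0.304
```

```bash
ok(){ tee /dev/stderr | grep -E '^force' | awk -F'[],[]' '{exit !($4< -5)}'; }
python3 -m inch '0 0 0.001 0 0.02;0 0 0.002 0 0.02;0 0 0.002 0 0.02' | ok &&
python3 -m inch '0 0 0.001 0 0.02;0 0 0.002 0 0.02;0 0 0.002 0 0.02' | ok &&
python3 -m inch '0 0 0.001 0 0.02;0 0 0.002 0 0.02;0 0 0.002 0 0.02' | ok &&
python3 -m inch '0 0 0.001 0 0.02;0 0 0.002 0 0.02;0 0 0.002 0 0.02' | ok &&
python3 -m inch '0 0 0.001 0 0.02;0 0 0.002 0 0.02;0 0 0.002 0 0.02' | ok
```

```text
clock: 29.0
position: [0.6125, 0.0193, 0.3099]
ee_rot: [2.349, 2.083, 0.002]
force: [6.1, -1.2, -7.3]
width: 0.304
gripper_force: 24.7
```

```bash
ok(){ tee -a o.log | grep -E '^force' | awk -F'[],[]' '{exit !($4< -5)}'; }
python3 -m inch '0 0 0.001 0 0.02;0 0 0.002 0 0.02;0 0 0.002 0 0.02' | ok &&
python3 -m inch '0 0 0.001 0 0.02;0 0 0.002 0 0.02;0 0 0.002 0 0.02' | ok &&
python3 -m inch '0 0 0.001 0 0.02;0 0 0.002 0 0.02;0 0 0.002 0 0.02' | ok
grep -E 'pos|^force' o.log
```

```text
position: [0.6125, 0.0193, 0.3079]
force: [8.2, -0.2, -8.3]
position: [0.6125, 0.0193, 0.3059]
force: [7.8, -0.5, -7.9]
position: [0.6125, 0.0193, 0.3039]
force: [7.6, -0.6, -6.7]
```

```bash
rm o.log
ok(){ tee -a o.log | grep -E '^force' | awk -F'[],[]' '{exit !($4< -5)}'; }
python3 -m inch '0 0 0.0005 0 0.02;0 0 0.001 0 0.02;0 0 0.001 0 0.02' | ok &&
python3 -m inch '0 0 0.0005 0 0.02;0 0 0.001 0 0.02;0 0 0.001 0 0.02' | ok &&
python3 -m inch '0 0 0.0005 0 0.02;0 0 0.001 0 0.02;0 0 0.001 0 0.02' | ok &&
python3 -m inch '0 0 0.0005 0 0.02;0 0 0.001 0 0.02;0 0 0.001 0 0.02' | ok 
grep -E 'pos|^force' o.log
python3 - <<'E'
from h import *
snap("side","e_side");snap("scene","e_scene")
print([(c,[np.round(r["point"],1) for r in arm.place_of(c,q)[:2]]) for c in ("side","scene") for q in("grip_bar","press_foot")])
for h in (.025,.03,.035,.04): print(h,[proj(c,[*st(0,-.012),.111+h]).round(1) for c in ("side","scene")],[proj(c,[*st(0,-.055),.016+h]).round(1) for c in ("side","scene")])
E
```

```text
position: [0.6125, 0.0193, 0.3029]
force: [7.4, -1.2, -7.7]
position: [0.6125, 0.0193, 0.3019]
force: [6.9, -0.3, -7.6]
position: [0.6125, 0.0192, 0.3011]
force: [5.9, -0.1, -4.0]
[('side', [array([191.3, 331. ])]), ('side', []), ('scene', [array([186.1, 297.5])]), ('scene', [array([231.1, 308.4])])]
0.025 [array([195.3, 329. ]), array([192.4, 297.4])] [array([234. , 327.9]), array([238.9, 307.2])]
0.03 [array([193.7, 329. ]), array([190.3, 297.4])] [array([232.5, 328. ]), array([236.9, 307.2])]
0.035 [array([192., 329.]), array([188.2, 297.4])] [array([230.9, 328. ]), array([235. , 307.2])]
0.04 [array([190.4, 329.1]), array([186.1, 297.4])] [array([229.4, 328. ]), array([233. , 307.3])]
```

```bash
rm o.log
ok(){ tee -a o.log | grep -E '^force' | awk -F'[],[]' '{exit !($4< -0.5)}'; }
python3 -m inch '0 0 0.0003 0 0.02;0 0 0.0005 0 0.02;0 0 0.0005 0 0.02' | ok &&
python3 -m inch '0 0 0.0003 0 0.02;0 0 0.0005 0 0.02;0 0 0.0005 0 0.02' | ok &&
python3 -m inch '0 0 0.0003 0 0.02;0 0 0.0005 0 0.02;0 0 0.0005 0 0.02' | ok
grep -E 'pos|^force|wid' o.log
```

```text
position: [0.6125, 0.0192, 0.3008]
force: [6.0, -0.9, -3.3]
width: 0.307
position: [0.6125, 0.0192, 0.3005]
force: [4.8, -0.7, -1.4]
width: 0.302
position: [0.6125, 0.0192, 0.3002]
force: [4.8, 0.0, -0.7]
width: 0.307
```

```bash
python3 -m inch '0 0 0.0003 0 0.02;0 0 0.0005 0 0.02;0 0 0.0005 0 0.02'
python3 -m inch '0 0 0 0 0.075;0 0 0 0 0.075;0 0 0 0 0.075;0 -0.006 0 0 0.075;0 -0.006 0 0 0.075' 
python3 -c "
from h import *
d(*st(-.014,-.06),.45,82.8)"
```

```text
clock: 32.3
position: [0.6125, 0.0192, 0.2999]
ee_rot: [2.349, 2.083, 0.004]
force: [5.0, -0.9, 0.5]
width: 0.304
gripper_force: 24.7
clock: 32.8
position: [0.6045, 0.0202, 0.2989]
ee_rot: [-2.35, -2.083, 0.001]
force: [0.7, -0.1, -0.2]
width: 0.69
gripper_force: 0.0
t32.8 pos [0.6045 0.0202 0.2989] hd 83.1 shift [-0.0006  0.0008 -0.1511] n 0.151 roll 0.006 tilt [-0.0013  0.0002] F [ 0.7 -0.1 -0.2]
```

```bash
python3 -m inch '0 0 -0.02 0 0.085;0 0 -0.06 0 0.085;0 0 -0.1 0 0.085;0 0 -0.15 0 0.085;0 0 -0.15 0 0.085'
python3 - <<'E'
from h import *
a=snap("side","f_side");b=snap("scene","f_scene");w=snap("wrist","f_w")
print([(c,[np.round(r["point"],1) for r in arm.place_of(c,q)[:2]]) for c in ("side","scene") for q in("grip_bar","jaw_end","stop_face","thumb_plate")])
A=cv2.resize(a[180:280,260:385],(400,300),interpolation=2);B=cv2.resize(b[180:280,230:355],(400,300),interpolation=2)
cv2.imwrite("pics/c3.png",np.vstack([np.hstack([A,B]),cv2.resize(w[0:340,100:540],(800,300))])[:,:,::-1])
E
```

```text
clock: 33.3
position: [0.6066, 0.0192, 0.4559]
ee_rot: [2.347, 2.08, 0.014]
force: [0.3, -0.4, -0.2]
width: 0.923
gripper_force: 0.0
[('side', [array([194.5, 330. ])]), ('side', [array([291.5, 307.6]), array([242.5, 341.9])]), ('side', [array([241.1, 346. ])]), ('side', [array([198.4, 319.4]), array([243.3, 344.6])]), ('scene', [array([181.6, 299. ])]), ('scene', [array([305.1, 333.9]), array([244. , 320.7])]), ('scene', [array([245.4, 320.3])]), ('scene', [array([200.3, 298.5])])]
```

View pics/c3.png

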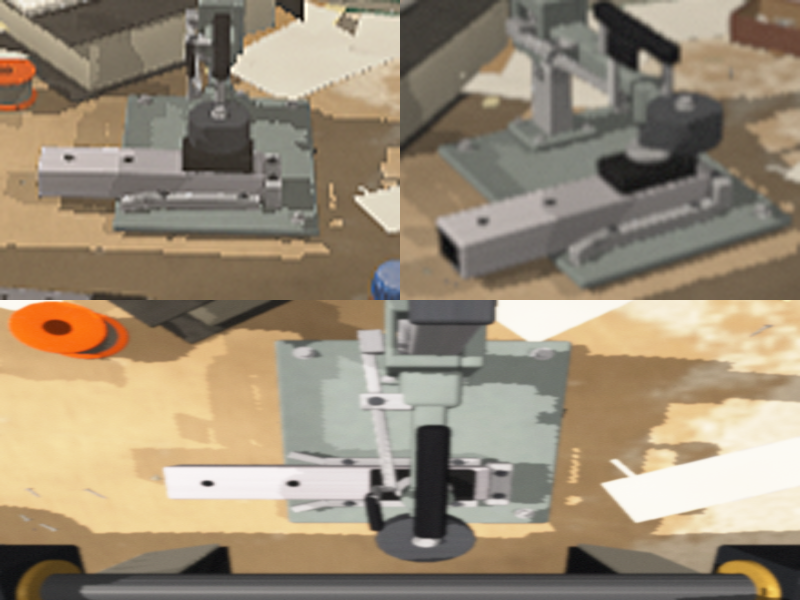

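The foot rests on the pad and the lever is free, stopped part-way against a tooth. The jaw is flush with the end stop and the gripper is clear.

```bash
python3 -c "
from cell import arm
print(arm.sign_off())"
```

```text
the job is handed in; nothing more can be done
None
```

The job is handed in after about 33 s of robot time, though the sign-off returned no verdict: the larger jaw looks home against the end stop, the weighted arm was lowered gently onto its pad and let go, and the gripper is clear.

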